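# Build up the array-drive hub and bring it to its index

### The job

Slide the notched index disc (boss upward), then the spacer, then the gear onto the splined hub of the drive unit, turning each to find the wide master spline and pushing it fully home before the next. Then turn the hub until the sprung plunger drops into the disc's notch, and let go with everything still fully seated. Leave the other things on the bench where they are.

Things in the scene. Friction and masses are not known exactly. Their poses are not given: they have to be found in the camera images.
- index_disc: Steel index disc lying boss up: round plate 64 mm across, 8 mm thick, one V notch in its rim; 18 mm tall with its boss, 130 to 250 g. Origin: centre of the underside; z up, x towards the notch and the master slot of its bore. Bore 24.8 mm, six slots 60 degrees apart, five 5.6 mm wide, the master 9.6 mm: fits one way, 3 degrees of play. Seated, its underside rests on the hub's shoulder.
- disc_boss (a point): Centre of the top of the index disc's boss: round, 40 mm across, standing 10 mm above the plate; the place to grip the disc. Same axes as the disc. In the last 15 mm on the hub the disc's rim pushes the plunger's nose back, so its weight alone may not seat it: push it down with up to about 6 N.
- disc_notch (a point): Middle of the V notch at the disc's rim, 32 mm from its axis along its x, at half the plate's thickness. The notch is 12 mm wide at the rim and 5 mm deep.
- spacer: Plain smooth steel ring, 40 mm across, 8 mm thick, 45 g, lying flat. Origin: centre of the underside; z up, x towards the master slot of its bore. Bore 24.8 mm, six slots 60 degrees apart, five 5.6 mm wide, the master 9.6 mm: fits one way, 3 degrees of play. Seated, it rests on the disc's boss, underside 18 mm above the shoulder.
- gear: Flat steel spur gear, 56 mm across its 26 teeth, 10 mm thick, 90 to 180 g, lying flat; grip it by the rim. Origin: centre of the underside; z up, x towards the master slot. Bore 24.8 mm, six slots 60 degrees apart, five 5.6 mm wide, the master 9.6 mm: fits one way, 3 degrees of play. Seated, it rests on the spacer, underside 26 mm above the shoulder.
- hub_seat (a point): Point on the hub's upright axis at the height of its shoulder (37 mm across), on which the first part rests; 66 mm above the bench. Turns with the hub: z up, x towards its master spline. The drive unit is bolted down: base plate 170 x 130 mm, dark housing 84 mm square, round flange 80 mm across 10 mm below this point.
- hub_spline (a point): Top of the splines on the hub's axis, 36 mm above the shoulder; axes as hub_seat. Core 23 mm across, 30.4 mm over the crests; six splines 60 degrees apart, five 4 mm wide and the master, along +x, 8 mm wide. The top 5 mm are tapered as a lead-in. The splines are greased.
- hub_tang (a point): Top centre of the hub's tang, 49 mm above the shoulder: a block 13 mm high above the splines, 16 mm long along x and 10 mm wide along y, with flat upright sides to grip for turning the hub. Axes as hub_seat. It passes freely through the bores.
- hub (a joint): Turn of the hub, rad, positive anticlockwise from above, free from -1.7 to 1.7, with a drag of 0.06 N m that holds it where it is left. It starts between 0.6 and 1.3. At 0 the master spline, and so the notch of a seated disc, faces the plunger.
- plunger (a joint): How far the sprung plunger is pushed back, m: 0 fully out towards the hub, about 0.0045 with its nose on the rim of the seated disc, back to nearly 0 once the nose has dropped into the notch (within about 4 degrees of hub 0). Spring force 0.6 N out, 1.3 N on the rim.
- plunger_nose (a point): Tip of the plunger's conical steel nose, 14 mm across at its root, pointing at the hub's axis: 27.5 mm from it when fully out, 4 mm above the shoulder; x away from the hub, z up. Nose and bracket (30 mm wide, 50 to 72 mm from the axis) rise at most 11 mm above the shoulder; behind, 74 to 97 mm out, is a black pull knob 20 mm across.
- bearing: Bystander: ball bearing 42 mm across, 12 mm high, round smooth bore. Origin: centre of the underside.
- shim: Bystander: thin plain ring 52 mm across, 4 mm thick, no splines. Origin: centre of the underside.
- screwdriver: Bystander: black-handled screwdriver lying on the mat.
- spanner: Bystander: steel spanner 150 mm long lying on the mat.
- bottle: Bystander: white bottle with blue cap, 54 mm across, 150 mm tall, standing.
- tape: Bystander: roll of amber tape 70 mm across, 19 mm high.
- screw_dish: Bystander: dark open dish 90 x 70 mm, 22 mm high, with screws.
Things that resemble listed ones, but are neither listed nor needed, are in the scene too. What is shaped like the spacer but orange is not meant. What is shaped like the gear but purple is not meant.

How it is judged:
By the outcome, as a careful person would: the job done as asked, in the order asked, and still so for the second after the job is handed in, with the robot touching nothing.
It also fails if it takes over 72 s, if anything falls off the work surface, if the arm or the gripper's body presses on something with over 40 N, if the wrist force passes 120 N, or if a joint passes its speed limit or range.

### The arm

A 7-joint arm with a two-finger parallel gripper is mounted at the origin on the work surface. World frame = base frame: x ahead of the robot, y to its left, z up, the work surface at z = 0. Lengths are in m, angles in rad, forces in N, time in s.
With the tool pointing down it reaches from about 0.35 to 0.9 m from the base axis. Payload 8.1 kg.
Tool frame: the origin (TCP) lies midway between the tips of the shut fingers; the grasp point (between the pads) lies behind it (robot.grasp_offset is the z of the grasp point in the tool frame, in m); z points along the fingers, y is the direction in which the jaws open and shut (so a half turn about z gives the same grasp; the last joint's range is limited). The gripper opens to 92 mm and grips with 3 to 60 N. Pads are 19 mm wide; open, the fingers measure 130 mm over their backs; the gripper's body (75 mm by 190 mm) begins 47 mm behind the grasp point.
Start: joints at [-1.283, 0.434, 0.025, 1.573, -0.012, 1.134, -0.075], TCP at [0.238, 0.578, 0.227] pointing down, gripper open.
Joint ranges: [-2.62, 2.62], [-0.44, 2.09], [-1.27, 1.32], [0.08, 2.57], [-1.32, 4.46], [0.12, 2], [-2.74, 2.74]. Speed limits (rad/s): [2.22, 2.22, 3.01, 3.01, 3.14, 3.14, 3.14].

### API

Orientations are given as a rotation vector (axis times angle).
In Python, from plant import robot, grab_frame, get_calibration, order gives the robot as it stands. Calls block until the motion is done:
- robot.goto(position, orientation): joint-space move of the TCP to a pose.
- robot.servo_line(position, rot=None, max_speed=0.15): straight line of the TCP; rot=None keeps the orientation; max_speed is the mean speed in m/s.
- robot.set_joints(angles): joint-space move.
- robot.move_gripper(opening, strength=None): finger opening in m; strength is the grip in N (None keeps the last); returns when the fingers have stopped.
- robot.dwell(seconds).
- robot.solve_ik(position, orientation): joint angles nearest the present ones, or None.
- robot.state(): the state.
- grab_frame(name): name is "scene" or "top"; returns (picture, depth): 400x640x3 uint8, red, green, blue; 400x640 float32, m along the optical axis (not along the pixel's ray), 0 where there is no reading.
- get_calibration(name): a dict with "camera_matrix" (3x3 intrinsics, pixels), "eye" and "orientation" of the camera in the world. Camera axes: x right, y down, z forward; pixel columns grow to the right and rows downward; lengths in m; the calibration is good to about 2 mm. A picture is of the moment at which its call begins. get_calibration takes no time and is no camera call.
A pose or a line that the arm cannot do raises robot.IKError and nothing moves.
- order.job_done(): hands the job in, once; it reports no verdict.
The state is a dict: "time": time; "joint_positions": joint angles; "joint_velocities": joint speeds; "effort": joint torques, N m; "tcp_pos": TCP position; "ee_rot": TCP orientation; "force": force on the tool from outside, world axes, zero at the start; "torque": the same for the moment, N m; "opening": finger opening in m.
Only numpy, scipy, OpenCV 4.12 (cv2) and the standard library are available. Lean on these libraries where they do the work, as an engineer would, in place of code of your own. Each camera call takes 0.05 s, during which the arm holds its last target. There are 200 camera calls.

## Working session

There is one attempt and no reset: what is moved stays moved. The work goes in short steps, each a Python script; the robot and the scene stay as the last script left them, time stands still between calls to the robot, and variables do not carry over. Pictures are saved under pics/ and viewed, about 8 in all and at most 12, crops included, and the job is handed in when it is done.

```bash
ls; mkdir -p pics; python3 - <<'E'
from plant import robot, grab_frame, get_calibration
import cv2, numpy as np
for n in("scene","top"):
    p,d=grab_frame(n); np.savez(f"{n}0.npz",p=p,d=d)
    cv2.imwrite(f"pics/{n}0.png",p[:,:,::-1]); c=get_calibration(n); print(n,c)
s=robot.state(); print(s, robot.grasp_offset)
E
```

```text
pics
scene {'camera_matrix': array([[454.33340109,   0.        , 311.49032309],
       [  0.        , 454.33340109, 199.86018025],
       [  0.        ,   0.        ,   1.        ]]), 'eye': array([1.08200045, 0.16102917, 0.97435119]), 'orientation': array([-1.74981372, -2.06834449,  0.58446437])}
top {'camera_matrix': array([[480.47384404,   0.        , 325.97813461],
       [  0.        , 480.47384404, 199.58465514],
       [  0.        ,   0.        ,   1.        ]]), 'eye': array([0.44048863, 0.0977806 , 1.21124169]), 'orientation': array([-2.16942844,  2.18335447, -0.1074572 ])}
{'time': 0.1, 'joint_positions': array([-1.28263461,  0.43513875,  0.02499477,  1.57401285, -0.01160256,
        1.13396026, -0.07504878]), 'joint_velocities': array([ 0.00053343, -0.00206063,  0.00155554, -0.00094631,  0.00112408,
        0.00105097,  0.00169685]), 'effort': array([ 2.73363177e-03, -6.69124174e+01,  9.88008566e-01, -3.15147936e+01,
       -6.04247209e-02,  3.74518870e-02,  2.94363736e-05]), 'tcp_pos': array([0.23794639, 0.57744841, 0.22603011]), 'ee_rot': array([-6.09942156e-01, -3.08167412e+00,  2.14775324e-03]), 'force': array([6.81060788e-04, 1.30530340e-01, 1.26338096e+00]), 'torque': array([-0.00371148,  0.01244581, -0.02965545]), 'opening': 0.09183805953712142} -0.0188
```

View pics/top0.png

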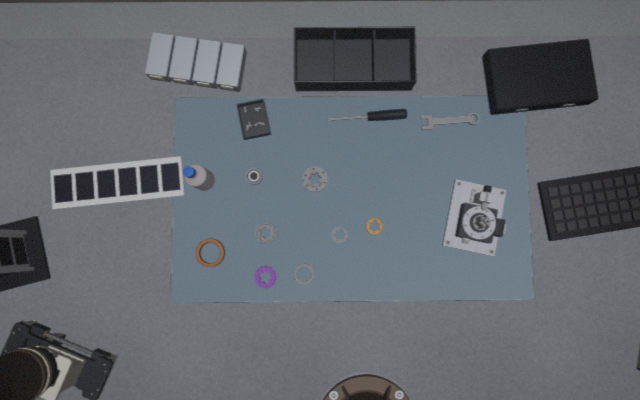

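View pics/scene0.png

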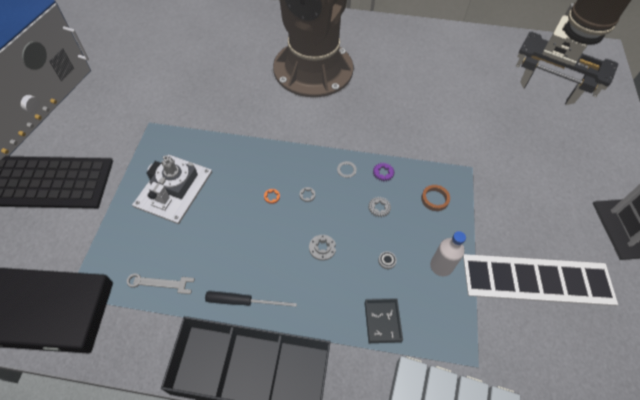

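The top view shows the candidates:
- **Disc-like:** steel disc at (315,179).
- **Gear-like:** steel gear at (265,232). The purple one at (265,277) is a decoy.
- **Spacer-like:** steel ring at (340,235). The orange one at (374,226) is a decoy, and the shim at (304,274) and bearing at (254,176) are bystanders.
- **Hub:** at (482,222).

Next I'll make rectified close crops from both cameras.

```bash
cat > h.py <<'E'
import numpy as np, cv2
from scipy.spatial.transform import Rotation as R
from plant import robot, grab_frame, get_calibration
CAL={n:get_calibration(n) for n in("scene","top")}
def proj(n,P):
    c=CAL[n]; p=(np.asarray(P,float)-c["eye"])@R.from_rotvec(c["orientation"]).as_matrix()
    q=p@c["camera_matrix"].T; return q[...,:2]/q[...,2:]
def onplane(n,uv,z):
    c=CAL[n]; r=R.from_rotvec(c["orientation"]).as_matrix()@np.linalg.inv(c["camera_matrix"])@[*uv,1]
    return c["eye"]+r*(z-c["eye"][2])/r[2]
def rect(n,img,x,y,z,half=.045,N=360):
    # world patch: right = -y, up = +x
    a=np.linspace(half,-half,N); X,Y=np.meshgrid(x+a,y+a,indexing="ij")
    uv=proj(n,np.stack([X,Y,0*X+z],-1)).astype(np.float32)
    return cv2.remap(img,uv[...,0],uv[...,1],cv2.INTER_CUBIC)
def avg(n,k=6): return np.mean([grab_frame(n)[0].astype(np.float32) for _ in range(k)],0)
E
python3 - <<'E'
from h import *
T=np.load("top0.npz"); S=np.load("scene0.npz")
A={n:avg(n) for n in CAL}; np.savez("avg0.npz",**A)
px={"disc":((315,179),(322,247),.018),"gear":((265,232),(380,207),.010),"spacer":((340,235),(308,194),.008),"hub":((482,222),(170,172),.10)}
rows=[[],[]]
for k,(t,s,z) in px.items():
    a=onplane("top",t,z);b=onplane("scene",s,z)
    print(k,a.round(4),b.round(4),np.hypot(*a[:2]).round(3))
    # height from depth
    d=T["d"][t[1]-8:t[1]+9,t[0]-8:t[0]+9]; 
    v,u=np.mgrid[t[1]-8:t[1]+9,t[0]-8:t[0]+9]; c=CAL["top"]
    cam=np.stack([u,v,np.ones_like(u)],-1)@np.linalg.inv(c["camera_matrix"]).T*d[...,None]
    w=cam@R.from_rotvec(c["orientation"]).as_matrix().T+c["eye"]
    print("  z pct",np.percentile(w[...,2][d>0],[5,50,90,99]).round(4))
    for i,n in enumerate(("top","scene")):
        rows[i].append(rect(n,A[n],a[0],a[1],z,.045,200))
im=np.vstack([np.hstack(r) for r in rows])
cv2.imwrite("pics/c1.png",np.clip(im*1.2,0,255)[:,:,::-1])
E
```

```text
disc [0.6038 0.1178 0.018 ] [0.6105 0.1207 0.018 ] 0.615
  z pct [0.0014 0.0116 0.0229 0.0265]
gear [0.4723 0.2433 0.01  ] [0.4731 0.2461 0.01  ] 0.531
  z pct [0.0005 0.0107 0.0152 0.0174]
spacer [0.4637 0.0562 0.008 ] [0.4643 0.063  0.008 ] 0.467
  z pct [0.0004 0.0049 0.0129 0.0162]
hub [ 0.4898 -0.2699  0.1   ] [ 0.5176 -0.258   0.1   ] 0.559
  z pct [0.0565 0.0773 0.1133 0.119 ][ WARN:0@9.748] global loadsave.cpp:1063 imwrite_ Unsupported depth image for selected encoder is fallbacked to CV_8U.
```

View pics/c1.png

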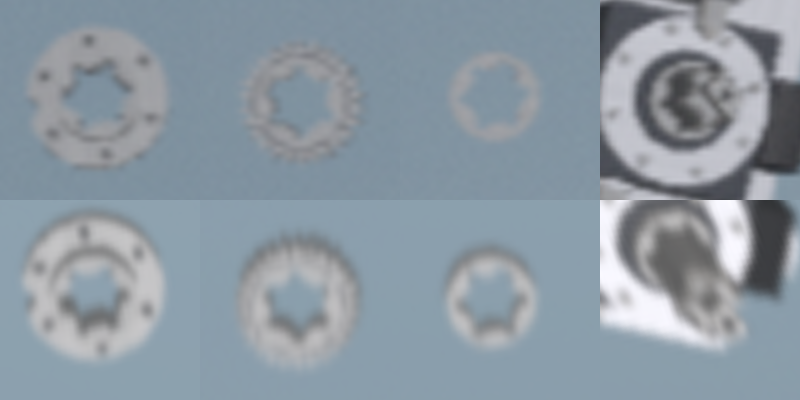

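```bash
cat > fit.py <<'E'
from h import *
from scipy.optimize import minimize
from scipy.ndimage import gaussian_filter
def solid(X,Y,ro,yaw,notch=False,teeth=0):
    c,s=np.cos(yaw),np.sin(yaw); x,y=c*X+s*Y,-s*X+c*Y; r=np.hypot(x,y)
    m=r<ro; bore=r<.0124
    for k in range(6):
        a=k*np.pi/3; u,v=np.cos(a)*x+np.sin(a)*y,-np.sin(a)*x+np.cos(a)*y
        bore|=(u>0)&(u<.0156)&(abs(v)<(.0048 if k==0 else .0028))
    m&=~bore
    if notch: m&=~((x>.027)&(abs(y)<(x-.027)*6/5))
    return m
LAY={"disc":[(0,.032,1),(.008,.032,1),(.008,.020,0),(.018,.020,0)],"spacer":[(0,.02,0),(.004,.02,0),(.008,.02,0)],"gear":[(0,.027,0),(.005,.027,0),(.010,.027,0)]}
def fit(n,img,kind,x0,y0,ss=6,half=20):
    # signal: image chroma toward mat blue
    u0,v0=np.round(proj(n,[x0,y0,.005])).astype(int)
    p=img[v0-half:v0+half+1,u0-half:u0+half+1]; sig=p[...,2]-p[...,0]
    g=(np.arange((2*half+1)*ss)+.5)/ss-.5-half
    U,V=np.meshgrid(u0+g,v0+g)
    c=CAL[n]; ray=np.stack([U,V,np.ones_like(U)],-1)@(R.from_rotvec(c["orientation"]).as_matrix()@np.linalg.inv(c["camera_matrix"])).T
    pl={z:(c["eye"][0]+ray[...,0]*(z-c["eye"][2])/ray[...,2],c["eye"][1]+ray[...,1]*(z-c["eye"][2])/ray[...,2]) for z,_,_ in LAY[kind]}
    def cost(q):
        m=0
        for z,ro,nt in LAY[kind]: m=m|solid(pl[z][0]-q[0]*1e-3,pl[z][1]-q[1]*1e-3,ro,q[2]/20,nt)
        k=gaussian_filter(m.astype(float),ss*.7).reshape(2*half+1,ss,2*half+1,ss).mean((1,3))
        A=np.stack([k.ravel(),np.ones(k.size)],1); r=np.linalg.lstsq(A,sig.ravel(),rcond=None)
        return float(r[1][0])/sig.size
    best=[]
    q=np.array([x0*1e3,y0*1e3,0.])
    for it in range(2):
        Y=[(cost([q[0],q[1],20*a]),a) for a in np.radians(np.arange(0,360,6))]
        a=min(Y)[1]
        r=minimize(cost,[q[0],q[1],20*a],method="Nelder-Mead",options=dict(initial_simplex=[[q[0],q[1],20*a],[q[0]+1.5,q[1],20*a],[q[0],q[1]+1.5,20*a],[q[0]+.5,q[1]+.5,20*a+2]],xatol=.02,fatol=1e-4)); q=r.x
    alt=min(cost([q[0],q[1],q[2]+20*np.pi/3*k]) for k in range(1,6))
    return q[0]/1e3,q[1]/1e3,np.degrees(q[2]/20),r.fun,alt
E
python3 - <<'E'
from fit import *
A=np.load("avg0.npz"); A={n:A[n] for n in A}
for k,(x,y) in dict(disc=(.604,.118),gear=(.4723,.2433),spacer=(.4637,.0562)).items():
    for n in A: print(k,n,np.round(fit(n,A[n],k,x,y),4))
ims=[rect(n,A[n],.495,-.255,z,.06,400) for n,z in(("top",.066),("scene",.066))]
cv2.imwrite("pics/hub1.png",np.clip(np.hstack(ims),0,255).astype(np.uint8)[:,:,::-1])
E
```

```text
disc scene [ 0.6035  0.1202 98.2684  0.3986  1.1964]
disc top [ 0.6063  0.119  98.914   0.5944  1.7057]
gear scene [ 0.4689  0.2445 64.8897  1.0195  1.2164]
gear top [ 0.4712  0.243  63.0093  1.1953  1.3916]
spacer scene [4.625000e-01 5.990000e-02 3.354079e+02 2.269000e-01 3.379000e-01]
spacer top [4.653000e-01 5.850000e-02 3.354386e+02 4.670000e-01 6.526000e-01]
```

View pics/hub1.png

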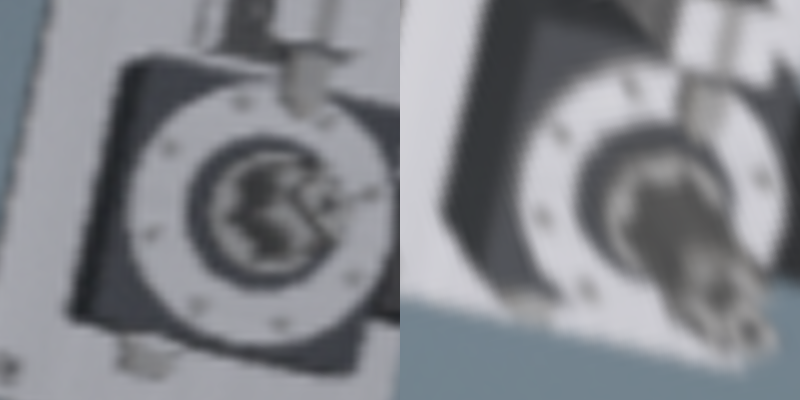

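The composite crop confirms the choice: steel disc with its notch and boss, steel gear and steel spacer, plus the hub with its flange. Yaws from the two cameras agree within 2°, and the cameras differ by a constant (−2.6, +1.4) mm. Next I'll fit the flange centre and the plunger direction.

```bash
python3 - <<'E'
from fit import *
from scipy.optimize import least_squares
A=np.load("avg0.npz"); 
for n,(x,y) in dict(top=(.4911,-.2739),scene=(.496,-.271)).items():
    im=A[n].mean(2)
    for r0,z in((.040,.056),):
        cx,cy=x,y
        for it in range(4):
            pts=[]
            for a in np.radians(np.arange(0,360,4)):
                rr=np.linspace(r0-.006,r0+.006,61)
                P=np.stack([cx+rr*np.cos(a),cy+rr*np.sin(a),0*rr+z],-1)
                uv=proj(n,P).astype(np.float32)
                v=gaussian_filter(cv2.remap(im,uv[:,0][None],uv[:,1][None],cv2.INTER_CUBIC)[0],3)
                g=-np.gradient(v); i=g.argmax()
                if g[i]>1.2 and 3<i<57: pts.append(P[i,:2])
            pts=np.array(pts)
            s=least_squares(lambda q:np.hypot(*(pts-q[:2]).T)-q[2],[cx,cy,r0],loss="soft_l1",f_scale=.0004)
            cx,cy=s.x[:2]
        print(n,z,s.x.round(4),len(pts),"rms",np.median(abs(s.fun)).round(5))
    # base plate: bright region orientation on z~0.01 plane
    N=480;h=.12
    p=rect(n,A[n],x,y,.01,h,N); m=((p.mean(2)>125)&(abs(p[...,2]-p[...,0])<25)).astype(np.uint8)
    k,lab,st,_=cv2.connectedComponentsWithStats(m); i=1+st[1:,4].argmax()
    c=np.argwhere(lab==i)[:,::-1].astype(np.float32)
    (u,v),sz,ang=cv2.minAreaRect(c); b=cv2.boxPoints(((u,v),sz,ang))
    s=2*h/(N-1)
    W=np.stack([x+h-b[:,1]*s,y+h-b[:,0]*s],1); e=np.diff(np.vstack([W,W[:1]]),axis=0)
    print(" plate centre",W.mean(0).round(4),"edges",[(np.hypot(*q).round(4),np.degrees(np.arctan2(q[1],q[0])).round(1)) for q in e])
E
```

```text
top 0.056 [ 0.4914 -0.2767  0.0402] 85 rms 0.00037
 plate centre [ 0.5055 -0.2826] edges [(np.float32(0.1763), np.float32(-12.4)), (np.float32(0.1356), np.float32(-102.4)), (np.float32(0.1763), np.float32(167.6)), (np.float32(0.1356), np.float32(77.6))]
scene 0.056 [ 0.4883 -0.2753  0.0407] 72 rms 0.00074
 plate centre [ 0.5027 -0.2829] edges [(np.float32(0.1853), np.float32(-10.9)), (np.float32(0.147), np.float32(-100.9)), (np.float32(0.1853), np.float32(169.1)), (np.float32(0.147), np.float32(79.1))]
```

```bash
cat >> h.py <<'E'
def down(deg):
    return (R.from_euler("z",deg,degrees=True)*R.from_euler("x",180,degrees=True)).as_rotvec()
def st(tag=""):
    s=robot.state(); print(tag,"t%.1f"%s["time"],"p",s["tcp_pos"].round(4),"F",s["force"].round(2),"M",s["torque"].round(3),"op %.4f"%s["opening"],"j7 %.2f"%s["joint_positions"][6]); return s
def yaw_of(s):
    x=R.from_rotvec(s["ee_rot"]).as_matrix()[:,0]; return np.degrees(np.arctan2(x[1],x[0]))
E
python3 - <<'E'
from h import *
for nm,x,y,a in(("disc",.6049,.1196,44.6),("disc",.6049,.1196,134.6),("place",.49,-.276,-12),("tang",.49,-.276,42),("tang0",.49,-.276,-12),("spacer",.464,.0592,-78.6),("gear",.47,.2437,10)):
    for k in(0,180):
        for z in(.01,.2):
            q=robot.solve_ik([x,y,z],down(a+k)); print(nm,a+k,z,None if q is None else np.round(q,2))
x,y=.6049,.1196
robot.goto([x,y,.15],down(134.6)); st("hover")
robot.move_gripper(.056,6); robot.servo_line([x,y,.010],max_speed=.2); st("low")
robot.move_gripper(.03,6); st("sq1"); robot.move_gripper(.056)
robot.servo_line([x,y,.03],max_speed=.2)
robot.goto([x,y,.03],down(44.6)); robot.servo_line([x,y,.010],max_speed=.2)
robot.move_gripper(.03,6); st("sq2"); robot.move_gripper(.056); robot.servo_line([x,y,.13],max_speed=.3); st("end")
E
```

```text
disc 44.6 0.01 [-0.68  0.74  0.61  1.83 -0.6   0.76 -0.54]
disc 44.6 0.2 [-0.74  0.5   0.68  1.67 -0.35  1.1  -0.75]
disc 224.6 0.01 [-0.22  0.67 -0.1   1.79  0.1   0.69  1.98]
disc 224.6 0.2 [-0.3   0.44  0.03  1.63 -0.02  1.07  2.08]
disc 134.6 0.01 [-0.49  0.68  0.3   1.81 -0.3   0.7   0.76]
disc 134.6 0.2 [-0.55  0.46  0.39  1.65 -0.19  1.07  0.68]
disc 314.6 0.01 [-0.94  0.99  1.14  1.85 -1.06  1.06 -1.72]
disc 314.6 0.2 [-0.97  0.68  1.15  1.69 -0.65  1.22 -2.02]
place -12 0.01 [-0.06  0.71  0.71  1.97 -0.7   0.72 -0.7 ]
place -12 0.2 [-0.2   0.46  0.89  1.81 -0.4   1.06 -0.95]
place 168 0.01 [ 0.13  0.63  0.41  1.96 -0.41  0.63  2.17]
place 168 0.2 [-0.3   0.53  1.07  1.82 -0.51  1.11  2.31]
tang 42 0.01 [-0.15  0.77  0.87  1.98 -0.84  0.8   0.38]
tang 42 0.2 [-0.21  0.46  0.91  1.81 -0.41  1.07  0.01]
tang 222 0.01 [ 0.91  0.72 -0.71  1.89  0.66  0.78  2.13]
tang 222 0.2 [ 1.03  0.51 -0.88  1.71  0.43  1.13  2.33]
tang0 -12 0.01 [-0.06  0.71  0.71  1.97 -0.7   0.72 -0.7 ]
tang0 -12 0.2 [-0.2   0.46  0.89  1.81 -0.4   1.06 -0.95]
tang0 168 0.01 [ 0.13  0.63  0.41  1.96 -0.41  
[... 339 characters left out ...]
61  0.48  2.04 -0.49  0.6  -1.5 ]
gear 10 0.2 [-1.09  0.34  0.67  1.88 -0.25  1.   -1.7 ]
gear 190 0.01 [-0.57  0.57 -0.01  2.01  0.01  0.56  1.16]
gear 190 0.2 [-0.63  0.3   0.06  1.84 -0.02  0.99  1.19]
hover t2.8 p [0.6047 0.1214 0.15  ] F [-0.23  0.23  1.03] M [-0.044  0.042 -0.001] op 0.0918 j7 0.70
low t4.4 p [0.6033 0.1193 0.0103] F [-7.92 -1.46 11.66] M [-0.117  1.582  0.047] op 0.0559 j7 0.77
sq1 t4.9 p [0.6055 0.1197 0.0104] F [-0.13  0.56  6.01] M [-0.003  0.121  0.019] op 0.0396 j7 0.77
sq2 t7.5 p [0.6049 0.1199 0.0104] F [-2.62  1.13  7.69] M [0.136 0.451 0.033] op 0.0395 j7 -0.44
end t8.5 p [0.6048 0.1197 0.1303] F [ 1.5   0.09 -0.5 ] M [-0.021  0.121  0.023] op 0.0565 j7 -0.55
```

```bash
python3 - <<'E'
from fit import *
x,y=.490,-.276
robot.goto([x,y,.17],down(42)); robot.move_gripper(.04,5); st("hover")
robot.servo_line([x,y,.106],max_speed=.15); robot.dwell(.2); st("low")
robot.move_gripper(.0,5); robot.dwell(.2); s=st("grip"); print(yaw_of(s))
A={n:avg(n,4) for n in CAL}; np.savez("avg1.npz",**A)
d=[fit(n,A[n],"disc",.605,.1196) for n in A]
for n,q in zip(A,d): print(n,np.round(q,4),"bias vs robot",np.round(np.array(q[:2])-[.6049,.1197],4))
cv2.imwrite("pics/s1.png",np.clip(A["scene"],0,255).astype(np.uint8)[:,:,::-1])
im=cv2.resize(A["scene"][110:240,100:230],None,fx=4,fy=4,interpolation=cv2.INTER_CUBIC)
cv2.imwrite("pics/s1.png",np.clip(im,0,255).astype(np.uint8)[:,:,::-1])
E
```

```text
hover t10.6 p [ 0.4901 -0.2759  0.17  ] F [ 0.17 -0.52 -0.63] M [-0.132  0.063 -0.067] op 0.0401 j7 0.08
low t11.4 p [ 0.4906 -0.2764  0.107 ] F [ 0.38  0.39 -0.37] M [-0.099  0.148  0.001] op 0.0399 j7 0.15
grip t12.2 p [ 0.4895 -0.2754  0.1059] F [-4.06  4.67  5.13] M [ 0.894  0.97  -0.096] op 0.0104 j7 0.15
42.00396036865594
scene [ 0.6034  0.1194 98.507   0.4267  1.1899] bias vs robot [-0.0015 -0.0003]
top [ 0.6061  0.1181 98.0397  0.7354  2.0003] bias vs robot [ 0.0012 -0.0016]
```

View pics/s1.png

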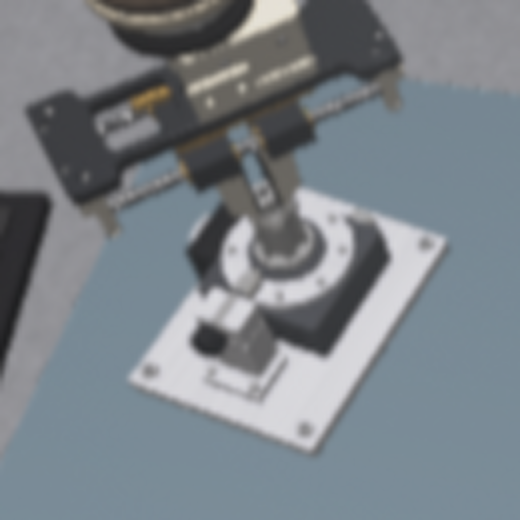

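```bash
cat >> h.py <<'E'
HX,HY,HYAW=.490,-.275,42.
def pick(x,y,z,a,opn,grip):
    robot.goto([x,y,z+.06],down(a)); robot.move_gripper(opn)
    robot.servo_line([x,y,z],max_speed=.15); st(" at pick")
    robot.move_gripper(max(opn-.03,0),grip); st(" gripped")
    robot.servo_line([x,y,.17],max_speed=.25); st(" lifted")
def insert(a,ztop,zend,base,lim=9,step=.003):
    """lower the held part from tcp ztop to zend in steps; stop if Fz over base exceeds lim"""
    z=ztop
    while z>zend+1e-4:
        z=max(z-step,zend); robot.servo_line([HX,HY,z],down(a),max_speed=.06)
        s=robot.state(); f=s["force"]-base
        print("  z %.4f/%.4f"%(s["tcp_pos"][2],z),"f",f.round(1),"Mz %.2f"%s["torque"][2])
        if f[2]>lim: return False
    return True
E
python3 - <<'E'
from h import *
robot.move_gripper(.03); robot.servo_line([.490,-.276,.16],max_speed=.3)
pick(.6049,.1197,.0115,44.6,.054,18)
robot.goto([HX,HY,.17],down(-11.7)); robot.servo_line([HX,HY,.118]); robot.dwell(.15)
s=st("above"); print(insert(-11.7,.118,.090,s["force"])); st("end")
E
```

```text
at pick t16.2 p [0.6048 0.1196 0.0111] F [-0.1  -0.1  -0.46] M [-0.105  0.179  0.024] op 0.0541 j7 -0.43
 gripped t16.6 p [0.6049 0.1198 0.0115] F [ 0.23  0.05 -1.09] M [-0.116  0.044  0.004] op 0.0391 j7 -0.43
 lifted t17.4 p [0.6039 0.1201 0.1687] F [-0.21 -0.35 -2.73] M [-0.055  0.152  0.021] op 0.0388 j7 -0.57
above t19.5 p [ 0.4907 -0.2754  0.119 ] F [ 0.43 -0.6  -0.76] M [-0.05   0.188 -0.039] op 0.0389 j7 -0.68
  z 0.1151/0.1150 f [-0.9  0.5  0. ] Mz -0.02
  z 0.1118/0.1120 f [ 0.4  1.3 -1.3] Mz 0.04
  z 0.1088/0.1090 f [-0.2  0.7 -0.8] Mz -0.02
  z 0.1057/0.1060 f [-1.   1.9 -1.3] Mz -0.01
  z 0.1027/0.1030 f [-1.2  2.1 -1.9] Mz -0.02
  z 0.0997/0.1000 f [-0.1  4.1 -1.4] Mz -0.04
  z 0.0967/0.0970 f [-0.4  3.5 -1.9] Mz -0.10
  z 0.0938/0.0940 f [ 0.5  3.5 -0.9] Mz -0.02
  z 0.0908/0.0910 f [-1.7  2.9 -2.5] Mz -0.06
  z 0.0900/0.0900 f [-1.1  3.2 -1.2] Mz -0.04
True
end t22.0 p [ 0.4899 -0.275   0.09  ] F [-0.69  2.62 -1.91] M [ 0.597  0.294 -0.045] op 0.0392 j7 -0.65
```

```bash
python3 - <<'E'
from h import *
b=np.array([.2,-.4,-2.4])
print(insert(-11.7,.090,.0775,b)); st()
print(insert(-11.7,.0775,.0755,b,lim=6,step=.0005)); robot.dwell(.2); st("pushed")
A={n:avg(n,3) for n in CAL}
im=cv2.resize(A["scene"][120:230,110:220],None,fx=5,fy=5,interpolation=cv2.INTER_CUBIC)
cv2.imwrite("pics/s2.png",np.clip(im,0,255).astype(np.uint8)[:,:,::-1])
E
```

```text
z 0.0868/0.0870 f [-1.   3.1 -0.6] Mz -0.02
  z 0.0838/0.0840 f [-1.4  2.8  1.4] Mz -0.06
  z 0.0809/0.0810 f [-1.9  3.7  1.7] Mz 0.01
  z 0.0778/0.0780 f [-0.6  2.6  0.3] Mz 0.03
  z 0.0775/0.0775 f [-1.5  3.6  0.3] Mz 0.02
True
 t23.3 p [ 0.49   -0.275   0.0775] F [-1.29  3.16 -2.05] M [0.567 0.404 0.019] op 0.0389 j7 -0.63
  z 0.0770/0.0770 f [-1.9  3.9  1.6] Mz -0.04
  z 0.0765/0.0765 f [-1.7  2.8  0.8] Mz -0.02
  z 0.0760/0.0760 f [-2.7  2.6  0.7] Mz -0.01
  z 0.0755/0.0755 f [-1.5  3.2  1. ] Mz 0.04
True
pushed t24.5 p [ 0.49   -0.275   0.0755] F [-1.24  2.74 -1.15] M [ 0.519  0.522 -0.073] op 0.0386 j7 -0.63
```

View pics/s2.png

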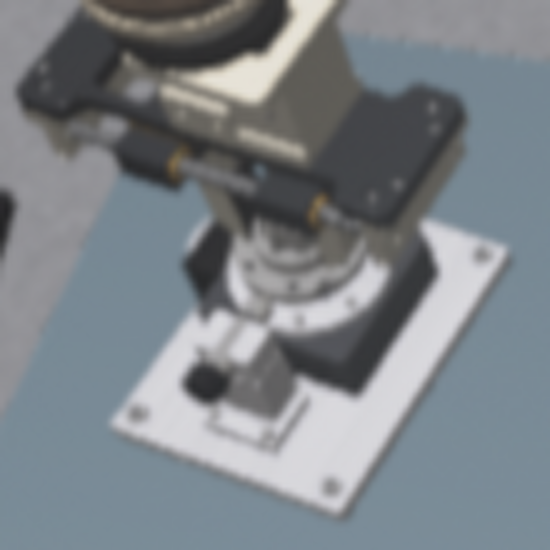

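```bash
python3 - <<'E'
from h import *
b=np.array([.2,-.4,-2.4])
print(insert(-11.7,.0755,.0715,b,lim=6.5,step=.0005)); robot.dwell(.1); s=st("pushed")
E
```

```text
z 0.0753/0.0750 f [-2.4  4.3  7.6] Mz 0.01
False
pushed t25.1 p [ 0.49   -0.2751  0.0753] F [-3.29  4.21  5.51] M [ 0.921  0.89  -0.033] op 0.0390 j7 -0.63
```

```bash
python3 - <<'E'
from fit import *
robot.move_gripper(.05); robot.dwell(.1); st("released")
robot.servo_line([HX,HY,.16],max_speed=.3)
x,y,a=.46405,.06015,60
robot.goto([x,y,.07],down(a)); robot.move_gripper(.054)
A={n:avg(n,3) for n in CAL}; np.savez("avg2.npz",**A)
robot.servo_line([x,y,.0035],max_speed=.15); st(" at pick"); robot.move_gripper(.02,25); st(" gripped")
ims=[rect(n,A[n],HX+b[0],HY+b[1],.074,.06,400) for n,b in(("top",(.0012,-.0016)),("scene",(-.0015,-.0003)))]
cv2.imwrite("pics/hub2.png",np.clip(np.hstack(ims),0,255).astype(np.uint8)[:,:,::-1])
E
```

```text
released t25.7 p [ 0.4901 -0.2751  0.075 ] F [-0.86  1.13 -0.34] M [-0.018  0.16  -0.001] op 0.0499 j7 -0.63
 at pick t28.6 p [0.4639 0.0599 0.0032] F [-0.12 -0.31 -0.41] M [-0.097  0.124  0.024] op 0.0540 j7 -0.03
 gripped t29.1 p [0.4641 0.0602 0.0035] F [-0.14 -0.27 -0.39] M [-0.073  0.041  0.02 ] op 0.0388 j7 -0.03
```

View pics/hub2.png

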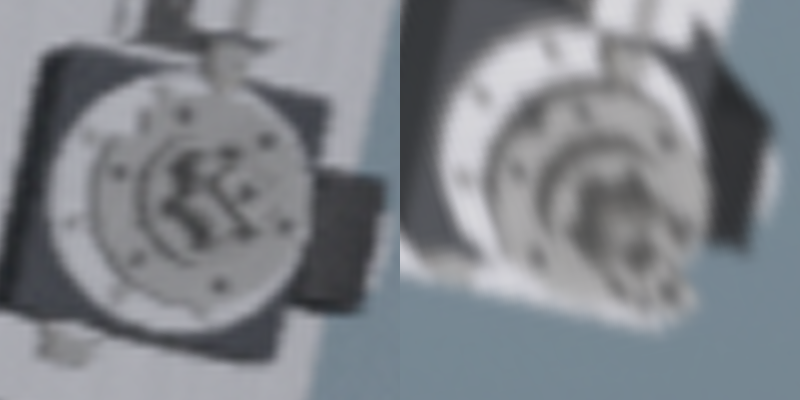

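The disc is on the hub with its notch up-left at about (140,110) in the left patch. The rim is centred near (200,200), which fits z=0.074. I'll check that number, then carry the spacer.

```bash
cat > ring.py <<'E'
from fit import *
from scipy.optimize import least_squares
B=dict(top=np.array([.0012,-.0016]),scene=np.array([-.0015,-.0003]))
def height(A,r0,z,sign=0,zs=np.arange(-.004,.0081,.001)):
    """disagreement of the fitted centre with the hub axis, for rim at radius r0, height z"""
    for n in A:
        im=A[n].mean(2); cx,cy=np.array([HX,HY])+B[n]
        for it in range(4):
            pts=[]
            for a in np.radians(np.arange(0,360,3)):
                rr=np.linspace(r0-.005,r0+.005,51)
                P=np.stack([cx+rr*np.cos(a),cy+rr*np.sin(a),0*rr+z],-1); uv=proj(n,P).astype(np.float32)
                v=gaussian_filter(cv2.remap(im,uv[:,0][None],uv[:,1][None],cv2.INTER_CUBIC)[0],3)
                g=abs(np.gradient(v)); i=g.argmax()
                if g[i]>.8 and 3<i<47: pts.append(P[i,:2])
            pts=np.array(pts)
            s=least_squares(lambda q:np.hypot(*(pts-q[:2]).T)-r0,[cx,cy],loss="soft_l1",f_scale=.0004); cx,cy=s.x
        d=np.array([cx,cy])-B[n]-[HX,HY]; e=CAL[n]["eye"]
        dr=(np.array([HX,HY])-e[:2])/(e[2]-z)   # shift per metre of extra height
        print(n,"n",len(pts),"med",np.median(abs(s.fun)).round(5),"centre-axis mm",(d*1e3).round(2),"=> extra height mm %.2f"%(1e3*(d@dr)/(dr@dr)))
E
python3 - <<'E'
from ring import *
A=np.load("avg2.npz"); height({n:A[n] for n in A},.032,.074)
robot.servo_line([.46405,.06015,.17],max_speed=.25); st("lift")
a=60+66.6
robot.goto([HX,HY,.17],down(a)); robot.servo_line([HX,HY,.110]); robot.dwell(.15)
s=st("above"); b=s["force"]; ok=insert(a,.110,.0885,b); print(ok)
if ok: print(insert(a,.0885,.0855,b,lim=7,step=.0005))
robot.dwell(.1); st("end")
E
```

```text
scene n 112 med 0.00102 centre-axis mm [5.18 2.64] => extra height mm -7.03
top n 115 med 0.00217 centre-axis mm [-2.38 -1.42] => extra height mm 3.30
lift t29.9 p [0.4633 0.0605 0.1691] F [-0.61  0.1  -1.7 ] M [-0.102  0.095  0.047] op 0.0387 j7 -0.33
above t32.1 p [ 0.4908 -0.2753  0.1111] F [ 0.66 -0.27 -0.32] M [-0.04   0.015  0.011] op 0.0388 j7 1.44
  z 0.1072/0.1070 f [-0.1  0.3 -0.4] Mz 0.03
  z 0.1038/0.1040 f [ 0.1 -0.2 -0.4] Mz -0.00
  z 0.1008/0.1010 f [-1.   0.3 -0.1] Mz 0.00
  z 0.0978/0.0980 f [-0.1  0.3 -0.3] Mz 0.05
  z 0.0948/0.0950 f [-0.9  0.2 -0.2] Mz -0.08
  z 0.0918/0.0920 f [-0.1  0.9 -1.5] Mz -0.00
  z 0.0888/0.0890 f [ 0.5  0.3 -0.3] Mz -0.00
  z 0.0885/0.0885 f [ 0.8  0.4 -1.3] Mz -0.05
True
  z 0.0880/0.0880 f [ 0.7 -0.5  0.2] Mz 0.06
  z 0.0875/0.0875 f [ 0.3  0.3 -0.1] Mz -0.04
  z 0.0870/0.0870 f [ 1.5 -0.1  0. ] Mz 0.02
  z 0.0865/0.0865 f [1.5 0.8 0.2] Mz 0.02
  z 0.0860/0.0860 f [ 1.1  0.8 -0.2] Mz 0.00
  z 0.0855/0.0855 f [-0.2  0.9  0.9] Mz 0.01
True
end t35.7 p [ 0.49   -0.275   0.0856] F [0.69 1.26 0.81] M [-0.001 -0.227  0.024] op 0.0386 j7 1.46
```

```bash
python3 - <<'E'
from h import *
a=126.6; b=np.array([.3,-.2,-.8])
print(insert(a,.0856,.0805,b,lim=6,step=.0005)); robot.dwell(.1); st("end")
E
```

```text
z 0.0854/0.0851 f [-0.7  0.7  6.6] Mz -0.06
False
end t36.0 p [ 0.4901 -0.275   0.0855] F [-0.35  0.91  5.77] M [0.249 0.067 0.008] op 0.0388 j7 1.46
```

```bash
python3 - <<'E'
from fit import *
robot.move_gripper(.052); robot.servo_line([HX,HY,.17],max_speed=.3)
x,y,a=.4702,.2447,110
robot.goto([x,y,.07],down(a)); robot.move_gripper(.072)
A={n:avg(n,2) for n in CAL}; np.savez("avg3.npz",**A)
robot.servo_line([x,y,.0035],max_speed=.15); st(" at pick"); robot.move_gripper(.04,25); st(" gripped")
robot.servo_line([x,y,.17],max_speed=.25); st("lift")
a=88
robot.goto([HX,HY,.17],down(a)); robot.servo_line([HX,HY,.110]); robot.dwell(.15)
s=st("above"); b=s["force"]; ok=insert(a,.110,.095,b); print(ok)
if ok: print(insert(a,.095,.091,b,lim=7,step=.0005))
robot.dwell(.1); st("end")
ims=[rect(n,A[n],HX,HY,.09,.06,400) for n in CAL]
cv2.imwrite("pics/hub3.png",np.clip(np.hstack(ims),0,255).astype(np.uint8)[:,:,::-1])
E
```

```text
at pick t40.2 p [0.4702 0.2445 0.0033] F [-0.66  0.79  0.03] M [-0.069  0.012 -0.043] op 0.0720 j7 0.31
 gripped t40.7 p [0.4703 0.2448 0.0036] F [1.03 0.78 0.14] M [-0.038 -0.028 -0.011] op 0.0548 j7 0.31
lift t41.5 p [0.4692 0.2446 0.1689] F [-0.25 -0.47 -2.05] M [0.016 0.064 0.003] op 0.0547 j7 0.11
above t44.1 p [ 0.4906 -0.2755  0.1111] F [-0.53  0.59 -1.3 ] M [-0.032  0.036  0.004] op 0.0549 j7 1.13
  z 0.1071/0.1070 f [ 1.2 -0.2 -0.3] Mz 0.02
  z 0.1038/0.1040 f [-0.4 -0.4  0.1] Mz 0.01
  z 0.1008/0.1010 f [0.6 0.4 0.6] Mz 0.01
  z 0.0978/0.0980 f [ 0.6 -0.2  0.2] Mz 0.07
  z 0.0948/0.0950 f [ 0.1 -0.4 -0.2] Mz -0.05
True
  z 0.0945/0.0945 f [ 0.8  0.  -0.1] Mz -0.04
  z 0.0940/0.0940 f [-0.3 -1.1  0.1] Mz 0.04
  z 0.0936/0.0935 f [ 0.3 -0.   2. ] Mz -0.01
  z 0.0935/0.0930 f [-0.9  2.2  7.6] Mz -0.05
False
end t46.4 p [ 0.4901 -0.2751  0.0935] F [-0.86  1.94  6.08] M [0.332 0.388 0.004] op 0.0546 j7 1.15
```

View pics/hub3.png

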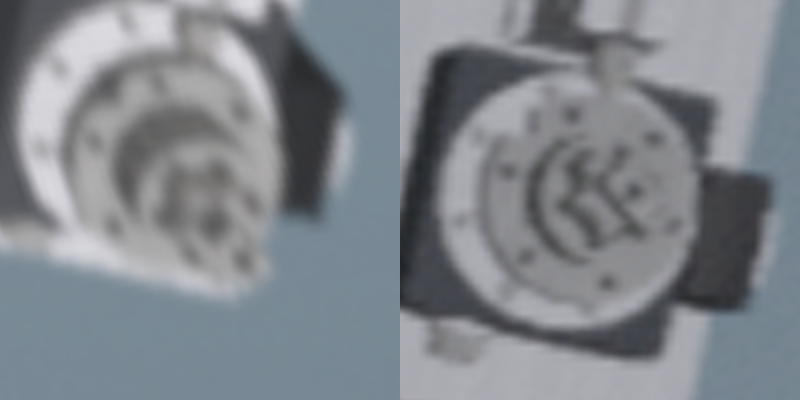

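Spacer and gear stopped at 0.0854 and 0.0935, which is spaced exactly as designed above the disc's stop (0.0638, then +18 and +26). All three are home. Now I'll turn the hub.

```bash
python3 - <<'E'
from ring import *
robot.move_gripper(.07); robot.servo_line([HX,HY,.15],max_speed=.25)
robot.goto([HX,HY,.15],down(42)); robot.move_gripper(.035,25)
robot.servo_line([HX,HY,.104],max_speed=.15); robot.dwell(.1); st("low")
robot.move_gripper(0,25); robot.dwell(.1); st("grip")
for a in [33,24,15,6,0,-4,-7,-9,-10,-11,-12]:
    robot.servo_line([HX,HY,.104],down(a),max_speed=.1); s=st(str(a))
robot.dwell(.1); A={n:avg(n,3) for n in CAL}; np.savez("avg4.npz",**A)
ims=[cv2.resize(A["scene"][125:225,120:220],(400,400),interpolation=cv2.INTER_CUBIC),rect("top",A["top"],HX+.0412,HY-.0116,.07,.06,400)]
cv2.imwrite("pics/hub4.png",np.clip(np.hstack(ims),0,255).astype(np.uint8)[:,:,::-1])
E
```

```text
low t49.4 p [ 0.4899 -0.2751  0.1039] F [-0.01  0.19  0.12] M [-0.096  0.118 -0.004] op 0.0347 j7 0.32
grip t50.0 p [ 0.4899 -0.2749  0.104 ] F [-1.59  1.35  1.58] M [ 0.208  0.322 -0.063] op 0.0095 j7 0.32
33 t50.4 p [ 0.4899 -0.2748  0.104 ] F [-1.18  2.19  4.22] M [ 0.362  0.393 -0.071] op 0.0097 j7 0.20
24 t50.7 p [ 0.4899 -0.2748  0.104 ] F [-1.23  2.74  3.85] M [ 0.482  0.467 -0.09 ] op 0.0099 j7 0.07
15 t51.0 p [ 0.4899 -0.2747  0.104 ] F [-2.26  2.75  4.5 ] M [ 0.582  0.516 -0.087] op 0.0097 j7 -0.06
6 t51.3 p [ 0.4899 -0.2747  0.104 ] F [-1.69  2.93  4.91] M [ 0.633  0.54  -0.076] op 0.0099 j7 -0.19
0 t51.5 p [ 0.4899 -0.2746  0.104 ] F [-1.61  3.71  5.65] M [ 0.742  0.6   -0.102] op 0.0095 j7 -0.28
-4 t51.8 p [ 0.4898 -0.2746  0.104 ] F [-1.3   4.29  4.11] M [ 0.773  0.573 -0.077] op 0.0096 j7 -0.35
-7 t52.0 p [ 0.4899 -0.2746  0.104 ] F [-1.6   4.33  5.15] M [ 0.8    0.549 -0.089] op 0.0095 j7 -0.40
-9 t52.3 p [ 0.4899 -0.2746  0.104 ] F [-1.52  4.91  4.7 ] M [ 0.856  0.54  -0.013] op 0.0096 j7 -0.43
-10 t52.5 p [ 0.4899 -0.2746  0.104 ] F [-1.92  3.66  5.2 ] M [0.817 0.592 0.064] op 0.0094 j7 -0.45
-11 t52.8 p [ 0.4899 -0.2745  0.104 ] F [-1.93  4.83  4.42] M [0.877 0.606 0.01 ] op 0.0102 j7 -0.46
-12 t53.0 p [ 0.4899 -0.2745  0.104 ] F [-2.16  3.43  5.36] M [0.91  0.616 0.066] op 0.0098 j7 -0.48
```

View pics/hub4.png

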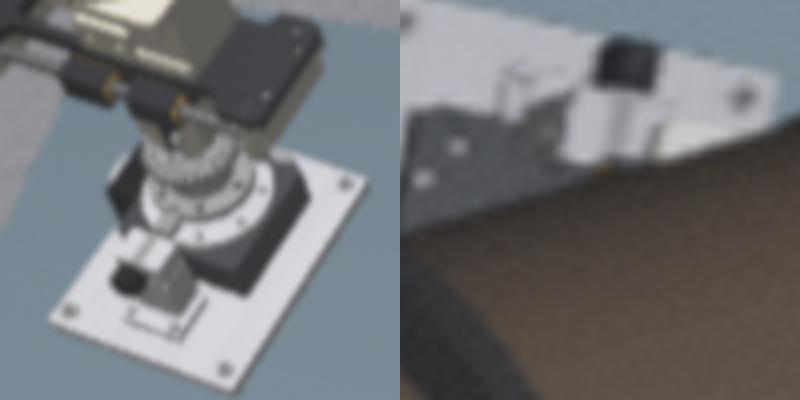

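```bash
python3 - <<'E'
from ring import *
Z={k:np.load(f"avg{k}.npz") for k in(0,1,2,3,4)}
for n in("scene","top"):
    P=[HX+.085*np.cos(np.radians(-12)),HY+.085*np.sin(np.radians(-12)),.068]; u,v=proj(n,P)
    d=proj(n,[P[0]+.0045*.978,P[1]-.0045*.208,.068])-[u,v]; u,v=int(round(u)),int(round(v)); print(n,u,v,"4.5mm =",d.round(2))
    for w in(7,9):
        c={k:Z[k][n][v-w:v+w+1,u-w:u+w+1].mean(2).astype(np.float32) for k in Z}
        for ref in(0,1):
            o=[]
            for k in(1,2,3,4):
                M=np.eye(2,3,dtype=np.float32); _,M=cv2.findTransformECC(c[ref],c[k],M,cv2.MOTION_TRANSLATION,(3,100,1e-6)); o.append(M[:,2].round(2))
            print(w,ref,"1,2,3,4:",o, "diff4-0 %.2f diff3-0 %.2f"%(abs(c[4]-c[0]).mean(),abs(c[3]-c[0]).mean()))
E
```

```text
scene 152 197 4.5mm = [-1.03  1.5 ]
7 0 1,2,3,4: [array([ 0.  , -0.01], dtype=float32), array([-0.79,  1.05], dtype=float32), array([-0.78,  1.05], dtype=float32), array([ 0.  , -0.01], dtype=float32)] diff4-0 4.69 diff3-0 19.48
7 1 1,2,3,4: [array([-0.,  0.], dtype=float32), array([-0.79,  1.05], dtype=float32), array([-0.8 ,  1.06], dtype=float32), array([ 0., -0.], dtype=float32)] diff4-0 4.69 diff3-0 19.48
9 0 1,2,3,4: [array([ 0.01, -0.  ], dtype=float32), array([-0.81,  0.88], dtype=float32), array([-0.81,  0.91], dtype=float32), array([ 0.01, -0.01], dtype=float32)] diff4-0 5.18 diff3-0 15.25
9 1 1,2,3,4: [array([ 0., -0.], dtype=float32), array([-0.79,  0.88], dtype=float32), array([-0.79,  0.89], dtype=float32), array([ 0., -0.], dtype=float32)] diff4-0 5.18 diff3-0 15.25
top 486 188 4.5mm = [ 0.32 -1.82]
7 0 1,2,3,4: [array([-0.02,  0.  ], dtype=float32), array([ 0.25, -1.53], dtype=float32), array([ 0.27, -1.51], dtype=float32), array([-0.02,  0.03], dtype=float32)] diff4-0 16.01 diff3-0 15.97
7 1 1,2,3,4: [array([-0.,  0.], dtype=float32), array([ 0.28, -1.51], dtype=float32), array([ 0.29, -1.51], dtype=float32), array([-0.02,  0.03], dtype=float32)] diff4-0 16.01 diff3-0 15.97
9 0 1,2,3,4: [array([-0.01,  0.  ], dtype=float32), array([ 0.2 , -1.23], dtype=float32), array([ 0.19, -1.22], dtype=float32), array([-0.01, -0.01], dtype=float32)] diff4-0 16.93 diff3-0 12.97
9 1 1,2,3,4: [array([-0.,  0.], dtype=float32), array([ 0.21, -1.24], dtype=float32), array([ 0.2 , -1.24], dtype=float32), array([-0.  , -0.01], dtype=float32)] diff4-0 16.93 diff3-0 12.97
```

The plunger knob moved about 4 mm back on the rim and is now at exactly its fully-out position, so it has dropped into the notch. I'll release, back off and check again.

```bash
python3 - <<'E'
from ring import *
robot.move_gripper(.035); robot.servo_line([HX,HY,.17],max_speed=.2); robot.goto([.46,.02,.25],down(60)); robot.dwell(.1); st("clear")
A={n:avg(n,3) for n in CAL}; np.savez("avg5.npz",**A); Z=np.load("avg0.npz")
for n,(u,v) in dict(scene=(152,197),top=(486,188)).items():
    w=7; c=[q[n][v-w:v+w+1,u-w:u+w+1].mean(2).astype(np.float32) for q in(Z,A)]
    print(n,cv2.findTransformECC(*c,np.eye(2,3,dtype=np.float32),cv2.MOTION_TRANSLATION,(3,100,1e-6))[1][:,2])
ims=[cv2.resize(A["scene"][125:225,120:220],(400,400),interpolation=cv2.INTER_CUBIC),rect("top",A["top"],HX+.001,HY-.0016,.09,.06,400)]
cv2.imwrite("pics/fin.png",np.clip(np.hstack(ims),0,255).astype(np.uint8)[:,:,::-1])
E
```

```text
clear t55.8 p [0.4601 0.0187 0.2498] F [ 0.03  0.08 -0.45] M [-0.099  0.111  0.026] op 0.0347 j7 -0.32
scene [ 0.00094484 -0.00210043]
top [-0.01113837  0.00722222]
```

View pics/fin.png

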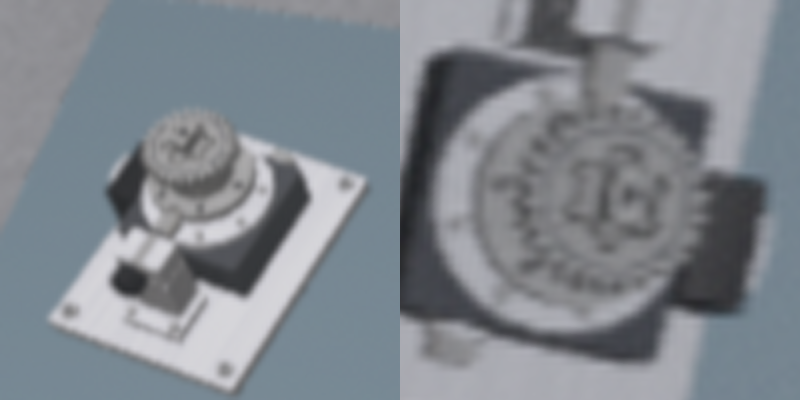

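The stack looks level. The gear is on top, the nose at about (600,85) sits in the notch, and the gripper is clear.

```bash
python3 -c "
from plant import order; print(order.job_done())"
```

```text
the job is handed in; nothing more can be done
None
```

I slid the disc, spacer and gear onto the hub in that order, each pushed to a firm stop. I then turned the hub about 54° clockwise by its tang until the plunger dropped into the notch, let go, and handed the job in. My last reading was 55.8 s, with the gripper clear. I touched nothing else on the bench.

- **Seating:** The parts stopped at underside heights of 63.8, 81.9 and about 90 mm in the robot frame. Their 18 and 26 mm spacing matches the design to about 0.1 mm. The whole stack reads about 2 mm below the nominal 66 mm shoulder. I took that as a constant height offset and did not resolve it.
- **Plunger:** The knob sat about 4 mm back while its nose was on the rim. After release it matched its fully-out position within about 0.01 pixel in both cameras. The torque on the gripper also changed sharply as the nose dropped in.
- **A check that failed:** A camera fit of the disc's rim height came out inconsistent (−7 mm from one camera, +3 mm from the other). I ignored it and relied on the contact stops and the pictures.

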